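Dispense terminal blocks through a locked shuttle into the empty carousel compartment

ROBOT

A 7-joint arm with a two-finger parallel gripper is mounted at the origin on the work surface. World frame = base frame: x ahead of the robot, y to its left, z up, the work surface at z = 0. Lengths are in m, angles in rad, forces in N, time in s.
With the tool pointing down it reaches from about 0.425 to 0.95 m from the base axis. Payload 4.7 kg.
Tool frame: the origin (TCP) lies between the finger pads; the fingertips stand 17 mm ahead of it and the grasp point (between the pads) lies 2 mm behind it (robot.tcp_to_tips is the distance from the TCP to the fingertips, in m); z points along the fingers, y is the line along which they close (so a half turn about z gives the same grasp; the last joint's range is limited). The gripper opens to 87 mm and grips with 3 to 60 N. Pads are 19 mm wide; open, the fingers measure 117 mm over their backs; the gripper's body (75 mm by 190 mm) begins 51 mm behind the grasp point.
Start: joints at [-1.162, 0.469, -0.049, 1.532, 0.024, 1.141, -0.082], TCP at [0.286, 0.611, 0.24] pointing down, gripper open.
Joint ranges: [-2.59, 2.59], [-0.33, 1.99], [-1.39, 1.29], [0.1, 2.45], [-1.04, 4.18], [0.21, 1.99], [-2.66, 2.66]. Speed limits (rad/s): [2.57, 2.57, 3.14, 3.14, 3.14, 3.14, 3.14].

INTERFACE

Orientations are given as a 3x3 rotation matrix whose columns are the frame's x, y, z axes.
In Python, from station import robot, viewer gives the robot as it stands.
- The arm moves only by the tool apply_moves, never from a script. Its argument "plan" is a list of rows, each a list of 2 entries, a list of its own where there are three numbers: the shift along the world's x, y, z in cm, then the turn about the world's z in degrees. A call has 1 to 5 rows; each row shifts and turns the commanded pose from where the row before left it; what a row does not reach is not made up. A row lasts 1/8 s, in which the tool goes at most 62.5 mm and 10.7 degrees, less where a joint would pass 70% of its speed; a pose out of reach is approached as far as the arm can. A call is refused whole if a number of a shift passes 6.25 or a number of a turn 10.7, either way. A call with a gripper value outside its range is refused whole. "gripper" is the opening, from 0 (shut) to 1 (fully open), set as the call begins (left out, the last holds). The fingers move at their own pace and stop on an object; "grip_force" is the grip in N (left out, the last holds). Time passes only in rows, so rows that do not move let the fingers close. It gives the time, the measured TCP pose, the force, the opening and the grip force at its end, in the units of the state.
- robot.state(): the state, without advancing time (a new reading comes with each control period).
- viewer.camera(name): name is "scene" or "top" or "wrist"; returns (picture, depth): 384x512x3 uint8, red, green, blue; 384x512 float32, m along the optical axis (not along the pixel's ray), 0 where there is no reading.
- viewer.get_calibration(name): a dict with "fovy" (degrees; the focal length in pixels is half the picture's height over the tangent of half this angle, whatever the lens; pixels are square), "cx", "cy" (the principal point, pixels), "camera_from_world" (4x4, takes a point from world to camera coordinates). Camera axes: x right, y down, z forward; pixel columns grow to the right and rows downward; lengths in m; the calibration is good to about 2 mm. A picture is of the moment at which its call begins: read the wrist's pose just before it. get_calibration takes no time and is no camera call; for the wrist camera it gives the pose at the moment of the call.
- robot.hand_in(): hands the job in; it is judged then, once.
The state is a dict: "time_s": time; "q": joint angles; "qd": joint speeds; "tau": joint torques, N m; "ee_pos": TCP position; "tool_rot": TCP orientation; "wrist_force": force on the tool from outside, world axes, zero at the start; "ft_torque": the same for the moment, N m; "gripper_width": finger opening in m; "grip_force": force on a finger pad.
Only numpy, scipy, OpenCV 4.12 (cv2) and the standard library are available. Lean on these libraries where they do the work, as an engineer would, in place of code of your own. Each camera call takes 0.05 s, during which the arm holds its last target. There are 200 camera calls.

TASK

Three small terminal blocks wait in the hopper of the sliding shuttle. First turn the round parts carousel so that its empty compartment is centred under the chute; then hold the shuttle's thumb release down and slide the shuttle fully home over the chute so that all three blocks drop into the empty compartment, and let go so that the release springs back up and locks the shuttle there. Leave the other things on the bench alone.

Things in the scene. Friction and masses are not known exactly. Their poses are not given: they have to be found in the camera images.
- stand: Fixed feeder stand; origin on the table under the carousel axis, +x towards the chute, +y from the chute to the shuttle's start. Aluminium deck (top z 80 mm) spans x 55 to 178, y -48 to 250 mm. Rail along y at x 95 mm; guide strip x 62-68 (top z 88), toothed steel rack x 133-146 (top z 106), end stop y -48 to -42. Highest: carousel handle z 151, shuttle cheeks z 128 mm.
- chute_mouth (a point): Lower mouth of the square chute under the hole in the deck (54 x 56 mm), at x 95, y 0, z 62 mm of the stand; 6 mm above the carousel rim. Axes as the stand.
- carousel (a joint): Angle (rad) of the grey round carousel (radius 140 mm, rim top z 56, floor z 18 mm, four quarter compartments, 3 mm walls). 0 = empty compartment centred under the chute; positive = turned anticlockwise seen from above; starts at 0.6 to 2.4. Turns freely both ways with light friction (0.06 N m) and stays where left.
- bin_grip (a point): Centre of the carousel's black handle bar, on the carousel axis, z 137 mm on the table: bar 64 long x 14 thick x 28 mm tall (z 123 to 151) on top of a 26 mm thick post. The bar runs along this point's x axis, in line with two of the dividers. The axes turn with the carousel.
- bin_hub (a point): Point on the carousel axis at its inner floor, z 18 mm. x and y axes lie along dividers and turn with the carousel; the empty compartment is the quarter with x > 0 and y > 0. The other quarters hold stock (black knobs, white connectors, brass spacers).
- empty_mid (a point): Middle of the empty compartment, on its floor, 95 mm from the carousel axis. Centred when straight under point chute_mouth.
- shuttle (a joint): Travel (m) of the shuttle on its rail: 0 at the start, grows towards the chute (stand -y); 0.12 = fully home at its stop, hopper over the chute. Resistance 1.5 N plus 6 N per m/s. Locked by the rack while the release is up; locking places every 12 mm, both ends included, about 1.5 mm play. Let go between two, a tooth keeps the release down and the shuttle unlocked.
- release (a joint): How far (m) the thumb release is pressed down: 0 up (locking), 0.008 fully down. The lock is free from 0.005 on. Spring: 2.4 N at the top, 5.6 N fully down.
- release_top (a point): Centre of the top of the thumb release, a ribbed dark rubber pad 36 mm (stand x) by 35 mm (stand y), facing up, z 118 mm when up; moves with shuttle and press. It lies in a 40 mm gap (along stand y) between two upright shuttle cheeks, tops z 128 mm, 50 mm wide across the rail; the gap is open to stand +x and -x. Press it and push on the cheek to slide the shuttle.
- hopper_mid (a point): Centre of the shuttle's bottomless hopper at deck height (inside 44 x 44 mm, walls 3 to 8 mm, top z 114 mm), 50 mm from the release pad towards the chute. Moves with the shuttle.
- block0: Black terminal block 11 x 20 x 13 mm with two steel screws on top, loose in the hopper, standing on the deck. Origin at the centre of its underside.
- block1: As block0.
- block2: As block0.
- screwdriver: Bystander: screwdriver lying on the table.
- spool: Bystander: empty white spool standing on the table, 64 mm diameter, 50 mm tall.
- mug: Bystander: steel mug, 76 mm diameter, 110 mm tall.
- labeller: Bystander: orange hand-held labelling machine lying on the table, 170 x 70 x 40 mm.

How it is judged:
By the outcome, as a careful person would: the job done as asked, in the order asked, and still so for the second after the job is handed in, with the robot touching nothing.
It also fails if it takes over 72 s, if anything falls off the work surface, if the arm or the gripper's body presses on something with over 40 N, if the wrist force passes 120 N, or if a joint passes its speed limit or range.

## Working session

There is one attempt and no reset: what is moved stays moved. The work goes in short steps, Python scripts to look and compute and a tool call to move; the robot and the scene stay as the last step left them, time stands still between calls to the robot, and variables do not carry over. Pictures are saved under pics/ and viewed, at most 10 in all, crops included, and the job is handed in when it is done.

Besides the shell and the picture viewer there is one more tool, called after "Emit:" by a JSON object that holds its "method" and its "body". apply_moves: Moves the arm, as the interface text tells. Its arguments: {"type":"object","properties":{"plan":{"type":"array"},"gripper":{"type":"number"},"grip_force":{"type":"number"}},"required":["plan"]}

```bash
mkdir -p pics; cat > h.py <<'E'
import numpy as np, cv2
from station import robot, viewer
def cam(n):
    c=viewer.get_calibration(n); p,d=viewer.camera(n)
    M=np.array(c["camera_from_world"]); f=p.shape[0]/2/np.tan(np.radians(c["fovy"])/2)
    return p,d,M,f,c["cx"],c["cy"]
def world(d,M,f,cx,cy):
    v,u=np.mgrid[:d.shape[0],:d.shape[1]]
    P=np.stack([(u-cx)/f*d,(v-cy)/f*d,d],-1)
    return (P-M[:3,3])@M[:3,:3]
def save(n,p): cv2.imwrite(n,p[...,::-1])
E
python3 - <<'E'
from h import *
s=robot.state();print(s)
for n in("top","scene"):
    p,d,M,f,cx,cy=cam(n); save(f"pics/{n}0.png",p); np.savez(f"{n}0.npz",p=p,d=d,M=M,k=[f,cx,cy])
    print(n,f,cx,cy,M.round(3).tolist())
E
```

```text
{'time_s': 0.0, 'q': array([-1.16190956,  0.46948751, -0.04860588,  1.53373592,  0.02410812,
        1.14101139, -0.08230335]), 'qd': array([ 0.00145173, -0.00129984,  0.00025379,  0.00013257, -0.00021732,
        0.00023325,  0.0001945 ]), 'tau': array([ 3.59469268e-04, -5.07959318e+01, -8.03176244e-02, -2.36166394e+01,
       -6.12384989e-02,  3.75732919e-02,  1.83195702e-04]), 'ee_pos': array([0.28589234, 0.61081059, 0.23845062]), 'tool_rot': array([[-9.05710135e-01,  4.23896820e-01, -7.98552249e-04],
       [ 4.23897564e-01,  9.05708157e-01, -1.89468314e-03],
       [-7.98948708e-05, -2.05453807e-03, -9.99997886e-01]]), 'wrist_force': array([0.07251217, 0.44357289, 0.18072554]), 'ft_torque': array([-0.01487965, -0.02624538, -0.08011145]), 'grip_force': 0.0, 'gripper_width': 0.08689779330109464}
top 353.16775051999355 257.7407983487422 184.02752402606038 [[0.002, -1.0, 0.014, -0.022], [-0.995, -0.003, -0.098, 0.499], [0.098, -0.014, -0.995, 1.043], [0.0, 0.0, 0.0, 1.0]]
scene 415.3818812891253 256.91673309494263 193.19061778188382 [[-0.393, 0.919, -0.008, 0.206], [0.686, 0.288, -0.668, -0.276], [-0.612, -0.268, -0.744, 1.804], [0.0, 0.0, 0.0, 1.0]]
```

View pics/top0.png

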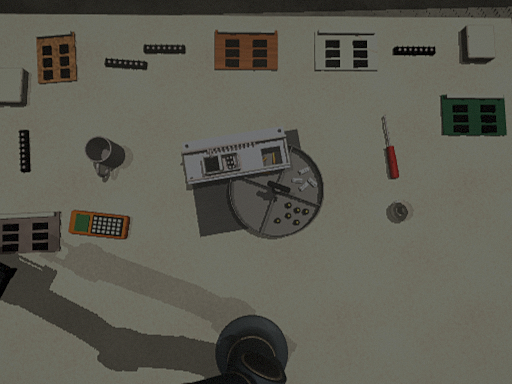

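View pics/scene0.png

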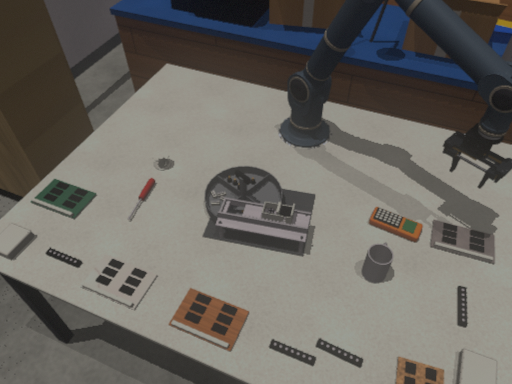

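The top view shows the carousel at about (276,192). The deck runs from (182,160) to (290,150), with the shuttle at about (222,162) and the chute hole at about (272,157). Next I'll measure these.

```bash
python3 - <<'E'
from h import *
z=np.load("top0.npz");p,d,M=z["p"],z["d"],z["M"];W=world(d,M,*z["k"])
roi=np.zeros(d.shape,bool);roi[115:245,170:335]=1
def pts(a,b):
    m=roi&(W[...,2]>a)&(W[...,2]<b); return m
m=pts(.074,.084); P=W[m]; print("deck",m.sum(),cv2.minAreaRect((P[:,:2]*1000).astype(np.float32)))
m=pts(.050,.061); P=W[m][:,:2]; print("rim",len(P),P.min(0),P.max(0))
m=pts(.144,.158);P=W[m]; print("handle",len(P),P.mean(0),cv2.minAreaRect((P[:,:2]*1000).astype(np.float32)))
m=pts(.122,.135);P=W[m]; print("cheeks",len(P),P.mean(0),cv2.minAreaRect((P[:,:2]*1000).astype(np.float32)))
g=cv2.resize(p[120:245,175:330],None,fx=5,fy=4.8,interpolation=cv2.INTER_CUBIC)
g=cv2.convertScaleAbs(g,alpha=1.8);save("pics/topc.png",g)
E
```

```text
deck 2734 ((545.9219360351562, 40.22924041748047), (192.01589965820312, 297.36456298828125), 9.403971672058105)
rim 367 [ 0.34183107 -0.21249911] [0.61378155 0.06452096]
handle 122 [ 0.48010125 -0.07348474  0.14957789] ((480.6390075683594, -73.19114685058594), (62.218936920166016, 14.003213882446289), 69.7632064819336)
cheeks 94 [0.53872717 0.08923732 0.12687827] ((521.4256591796875, 17.76691436767578), (253.30648803710938, 59.36637496948242), 75.87792205810547)
```

View pics/topc.png

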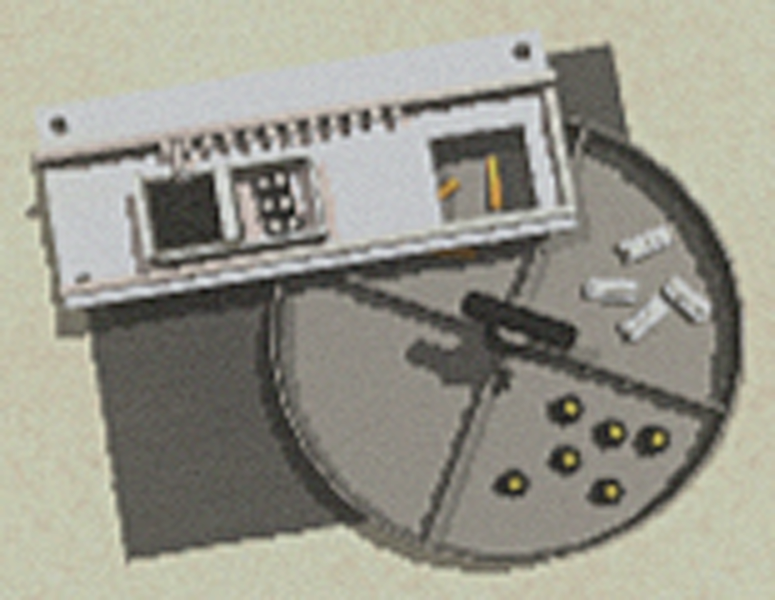

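The crop shows the empty compartment at the lower left, between the divider in line with the handle and the one going down-left. In the world frame that is about 70° to 160°, with its middle near 115°. Next I need the stand's yaw from straight edges.

```bash
python3 - <<'E'
from h import *
z=np.load("top0.npz");p,d,M=z["p"],z["d"],z["M"];W=world(d,M,*z["k"])
m=np.abs(W[...,2]-.080)<.004
E=[]
for u in range(190,283):
    r=np.where(m[120:170,u])[0]+120
    if len(r): E.append(W[r[0],u,:2])
E=np.array(E);vx,vy,x0,y0=cv2.fitLine(E.astype(np.float32)*1000,cv2.DIST_HUBER,0,.1,.1).ravel()
psi=np.degrees(np.arctan2(-vx*np.sign(vy),abs(vy)));print("far edge yaw",psi,x0,y0,len(E))
o=np.array([.4806,-.0732]);c,s=np.cos(np.radians(psi)),np.sin(np.radians(psi));R=np.array([[c,-s],[s,c]])
S=(W[...,:2]-o)@R
print("edge x in stand (178):",((np.array([x0,y0])/1000-o)@R)[0])
Z=W[...,2]
def st(n,q):
    P=S[q]; print(n,q.sum(),P.min(0).round(4),P.max(0).round(4),P.mean(0).round(4))
box=(S[...,0]>.05)&(S[...,0]<.2)&(S[...,1]>-.06)&(S[...,1]<.26)
st("deck",box&m); st("hole",box&(Z<.065)&(S[...,0]>.065)&(S[...,0]<.125)&(np.abs(S[...,1])<.035))
st("cheek",box&(Z>.123)); st("pad",box&(abs(Z-.118)<.0025)&(S[...,1]>.1))
st("rack",box&(abs(Z-.106)<.003)&(S[...,0]>.128))
for q in ([.095,0],[.095,.12],[.095,.17]): print(q,(R@q+o).round(4))
E
```

```text
far edge yaw 9.72482 639.2066 44.452255 93
edge x in stand (178): 0.17620086432378004
deck 2602 [ 0.0544 -0.0481] [0.1783 0.2492] [0.1215 0.1044]
hole 288 [ 0.0775 -0.0333] [0.1248 0.024 ] [ 0.1011 -0.0049]
cheek 83 [0.0711 0.1412] [0.1195 0.1944] [0.0942 0.1653]
pad 134 [0.0695 0.1331] [0.1187 0.1932] [0.0926 0.1694]
rack 243 [ 0.1322 -0.0483] [0.1459 0.2492] [0.1415 0.1001]
[0.095, 0] [ 0.5742 -0.0572]
[0.095, 0.12] [0.554  0.0611]
[0.095, 0.17] [0.5455 0.1104]
```

Emit:
{"method": "apply_moves", "body": {"plan": [[[3,-5.5,0],-7],[[3,-5.5,0],-7],[[3,-5.5,0],-7],[[3,-5.5,0],-7],[[3,-5.5,0],-7]], "gripper": 0.7}}

```text
time_s: 0.72
ee_pos: [0.4363, 0.335, 0.2394]
tool_rot: [[-0.495, 0.869, -0.0], [0.869, 0.495, -0.0], [-0.0, -0.0, -1.0]]
wrist_force: [0.9, 0.3, -0.7]
gripper_width: 0.0614
grip_force: 0.0
```

Emit:
{"method": "apply_moves", "body": {"plan": [[[2,-5.5,0],-7],[[1,-5.5,0],-7],[[0.5,-5.5,0],-7],[[0.5,-5.5,0],-7],[[0.5,-5.5,0],-7]]}}

```text
time_s: 1.35
ee_pos: [0.4805, 0.0602, 0.2395]
tool_rot: [[0.092, 0.996, -0.0], [0.996, -0.092, 0.0], [0.0, -0.0, -1.0]]
wrist_force: [0.6, -0.8, -0.8]
gripper_width: 0.0611
grip_force: 0.0
```

Emit:
{"method": "apply_moves", "body": {"plan": [[[0,-5.4,0],-7],[[0,-4,0],-7],[[0,0,0],-1],[[0,0,0],0]]}}

```text
time_s: 1.85
ee_pos: [0.4806, -0.0312, 0.2393]
tool_rot: [[0.342, 0.94, -0.0], [0.94, -0.342, 0.0], [0.0, -0.001, -1.0]]
wrist_force: [-0.6, 0.7, -0.5]
gripper_width: 0.0607
grip_force: 0.0
```

Emit:
{"method": "apply_moves", "body": {"plan": [[[0,-4.2,0],0],[[0,0,-4],0],[[0,0,-4],0],[[0,0,-1.6],0],[[0,0,0],0]]}}

```text
time_s: 2.48
ee_pos: [0.4805, -0.073, 0.143]
tool_rot: [[0.342, 0.94, -0.002], [0.94, -0.342, -0.0], [-0.001, -0.002, -1.0]]
wrist_force: [-0.6, 0.3, -0.3]
gripper_width: 0.061
grip_force: 0.0
```

Emit:
{"method": "apply_moves", "body": {"plan": [[[0,0,0],0],[[0,0,0],0],[[0,0,0],0],[[0,0,0],0]], "gripper": 0, "grip_force": 15}}

```text
time_s: 2.98
ee_pos: [0.4803, -0.0737, 0.1439]
tool_rot: [[0.343, 0.939, -0.001], [0.939, -0.343, 0.001], [0.0, -0.001, -1.0]]
wrist_force: [-7.8, 2.9, 4.5]
gripper_width: 0.0288
grip_force: 3.7
```

Emit:
{"method": "apply_moves", "body": {"plan": [[[0,0,0],0],[[0,0,0],0],[[0,0,0],0]]}}

```text
time_s: 3.35
ee_pos: [0.4789, -0.0732, 0.1435]
tool_rot: [[0.343, 0.939, -0.004], [0.939, -0.343, 0.002], [0.0, -0.005, -1.0]]
wrist_force: [-4.9, 0.5, 5.5]
gripper_width: 0.0257
grip_force: 15.0
```

```bash
python3 - <<'E'
from h import *
print(robot.tcp_to_tips)
p,d,M,f,cx,cy=cam("wrist"); save("pics/w0.png",cv2.convertScaleAbs(p,alpha=1.6))
W=world(d,M,f,cx,cy);m=(W[...,2]>.14)&(W[...,2]<.156);print(m.sum(),W[m].mean(0) if m.any() else 0)
E
```

```text
0.017
2625 [ 0.48116811 -0.0650261   0.14874281]
```

View pics/w0.png

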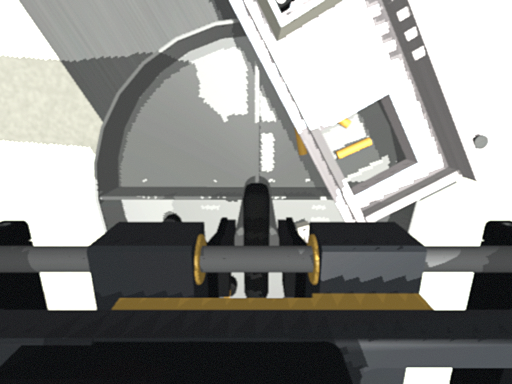

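The bar is at about (258,240), with visible gaps to the fingers at columns 225 and 290, so the tips are holding the wider post. I'll open, rise 8 mm and grip again.

Emit:
{"method": "apply_moves", "body": {"plan": [[[0,0,0],0],[[0,0,0.8],0],[[0,0,0],0]], "gripper": 0.45}}

```text
time_s: 3.78
ee_pos: [0.4817, -0.0742, 0.1525]
tool_rot: [[0.343, 0.939, 0.003], [0.939, -0.343, -0.0], [0.001, 0.002, -1.0]]
wrist_force: [0.3, 1.0, -0.3]
gripper_width: 0.0386
grip_force: 0.0
```

Emit:
{"method": "apply_moves", "body": {"plan": [[[0,0,0],0],[[0,0,0],0],[[0,0,0],0],[[0,0,0],0],[[0,0,0],0]], "gripper": 0}}

```text
time_s: 4.4
ee_pos: [0.4789, -0.0733, 0.1512]
tool_rot: [[0.343, 0.939, -0.004], [0.939, -0.343, 0.002], [-0.0, -0.005, -1.0]]
wrist_force: [-4.7, 2.7, 4.6]
gripper_width: 0.025
grip_force: 15.0
```

```bash
python3 - <<'E'
from h import *
p,d,M,f,cx,cy=cam("wrist"); print(f,cx,cy)
g=np.clip(255*(p[160:320,150:370]/255.)**.5,0,255).astype(np.uint8)
save("pics/w1.png",cv2.resize(g,None,fx=3.6,fy=3.6))
W=world(d,M,f,cx,cy);np.set_printoptions(linewidth=220)
for v in(205,240,285): print(v,[(u,*(1000*W[v,u]).round().astype(int).tolist()) for u in range(200,320,8)])
E
```

```text
283.62174623321164 256.28266083559146 190.48995849900436
205 [(200, 417, -71, 18), (208, 425, -74, 17), (216, 432, -77, 17), (224, 440, -79, 17), (232, 448, -82, 17), (240, 456, -85, 17), (248, 483, -48, 149), (256, 487, -50, 149), (264, 491, -51, 150), (272, 492, -70, 98), (280, 494, -99, 17), (288, 502, -102, 17), (296, 510, -105, 17), (304, 518, -108, 16), (312, 525, -111, 16)]
240 [(200, 475, -33, 218), (208, 411, -109, 21), (216, 464, -55, 166), (224, 466, -58, 162), (232, 469, -61, 159), (240, 469, -71, 138), (248, 475, -68, 149), (256, 480, -69, 150), (264, 484, -71, 149), (272, 487, -77, 139), (280, 493, -71, 156), (288, 497, -69, 162), (296, 501, -68, 166), (304, 506, -139, 29), (312, 506, -44, 219)]
285 [(200, 470, -47, 219), (208, 467, -54, 207), (216, 463, -65, 190), (224, 464, -71, 183), (232, 418, -162, 31), (240, 422, -173, 17), (248, 465, -95, 149), (256, 470, -96, 150), (264, 474, -98, 149), (272, 456, -185, 17), (280, 464, -188, 17), (288, 491, -81, 182), (296, 495, -79, 187), (304, 499, -67, 205), (312, 502, -60, 218)]
```

View pics/w1.png

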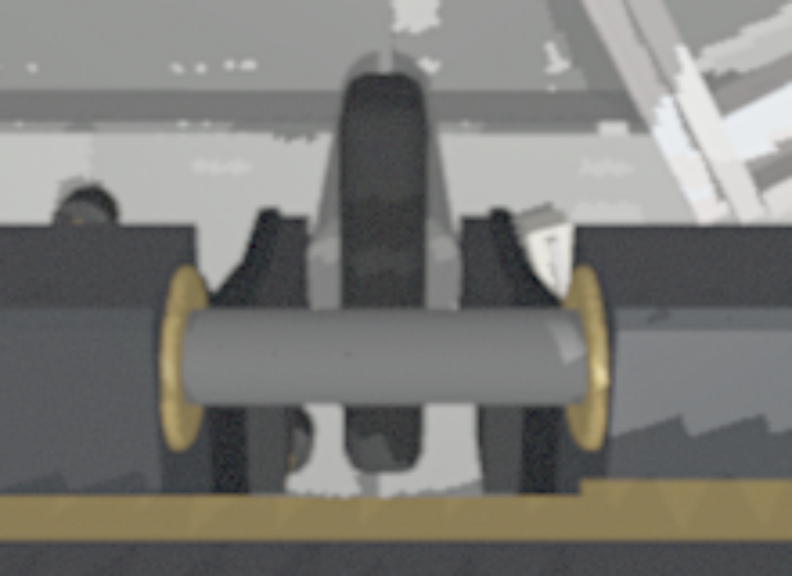

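The picture shows a grey post flanking the bar up to about z 139 mm, which is what stops the pads at 25 mm. I'll grip higher, with the tips at about z 142.

Emit:
{"method": "apply_moves", "body": {"plan": [[[0,0,0],0],[[0,0,0.7],0],[[0,0,0],0]], "gripper": 0.45}}

```text
time_s: 4.82
ee_pos: [0.4818, -0.0743, 0.1594]
tool_rot: [[0.343, 0.939, 0.003], [0.939, -0.343, -0.0], [0.001, 0.003, -1.0]]
wrist_force: [0.2, -0.7, 0.0]
gripper_width: 0.0384
grip_force: 0.0
```

Emit:
{"method": "apply_moves", "body": {"plan": [[[0,0,0],0],[[0,0,0],0],[[0,0,0],0],[[0,0,0],0],[[0,0,0],0]], "gripper": 0, "grip_force": 20}}

```text
time_s: 5.45
ee_pos: [0.4788, -0.0733, 0.1582]
tool_rot: [[0.343, 0.939, -0.005], [0.939, -0.343, 0.002], [-0.0, -0.005, -1.0]]
wrist_force: [-4.5, 1.6, 3.8]
gripper_width: 0.0136
grip_force: 20.0
```

Emit:
{"method": "apply_moves", "body": {"plan": [[[-0.2,0,0],-5],[[0,0,0],-7.5],[[0,0,0],-7.5],[[0,0,0],-7.5],[[0,0,0],-7.5]]}}

```text
time_s: 6.08
ee_pos: [0.4784, -0.0731, 0.1582]
tool_rot: [[0.822, 0.57, -0.001], [0.57, -0.822, 0.001], [-0.0, -0.001, -1.0]]
wrist_force: [-0.6, 3.0, 0.2]
gripper_width: 0.0135
grip_force: 20.0
```

Emit:
{"method": "apply_moves", "body": {"plan": [[[0,0,0],-7.5],[[0,0,0],-7.5],[[0,0,0],-7.5],[[0,0,0],-7.5],[[0,0,0],-7.5]]}}

```text
time_s: 6.7
ee_pos: [0.4783, -0.0726, 0.1582]
tool_rot: [[0.999, -0.048, -0.002], [-0.048, -0.999, 0.002], [-0.002, -0.002, -1.0]]
wrist_force: [-1.3, 3.4, 0.2]
gripper_width: 0.0139
grip_force: 20.0
```

Emit:
{"method": "apply_moves", "body": {"plan": [[[0,0,0],-7.5],[[0,0,0],-7.5],[[0,0,0],-7.5],[[0,0,0],-5],[[0,0,0],-5]]}}

```text
time_s: 7.32
ee_pos: [0.4784, -0.0722, 0.1582]
tool_rot: [[0.817, -0.576, -0.002], [-0.576, -0.817, 0.002], [-0.003, -0.001, -1.0]]
wrist_force: [-1.3, 3.4, -0.4]
gripper_width: 0.0137
grip_force: 20.0
```

Emit:
{"method": "apply_moves", "body": {"plan": [[[0,0,0],0],[[0,0,0],0],[[0,0,0],0]]}}

```text
time_s: 7.7
ee_pos: [0.4784, -0.0722, 0.1582]
tool_rot: [[0.82, -0.573, -0.001], [-0.573, -0.82, 0.003], [-0.003, -0.001, -1.0]]
wrist_force: [-1.5, 5.8, 0.8]
gripper_width: 0.0136
grip_force: 20.0
```

Emit:
{"method": "apply_moves", "body": {"plan": [[[0,0,0],0],[[0,0,0],0],[[0,0,0],0],[[0,0,3],0],[[0,0,5],0]], "gripper": 0.45}}

```text
time_s: 8.32
ee_pos: [0.4778, -0.0741, 0.2385]
tool_rot: [[0.818, -0.575, -0.003], [-0.575, -0.818, -0.002], [-0.002, 0.003, -1.0]]
wrist_force: [0.2, 0.5, 0.9]
gripper_width: 0.039
grip_force: 0.0
```

Emit:
{"method": "apply_moves", "body": {"plan": [[[0.7,1.9,0],10],[[0.7,1.9,0],10],[[0.7,1.9,0],10],[[0.7,1.9,0],10],[[0.7,1.9,0],10]], "gripper": 0}}

```text
time_s: 8.95
ee_pos: [0.5141, 0.0213, 0.2386]
tool_rot: [[0.965, 0.263, 0.001], [0.263, -0.965, -0.0], [0.0, 0.0, -1.0]]
wrist_force: [1.3, 0.2, -0.6]
gripper_width: 0.002
grip_force: 0.0
```

Emit:
{"method": "apply_moves", "body": {"plan": [[[0.7,1.9,0],10],[[0.7,1.9,0],10],[[0.7,1.9,0],10],[[0.7,1.9,0],10],[[0.4,1.2,0],10]]}}

```text
time_s: 9.57
ee_pos: [0.5462, 0.1098, 0.2384]
tool_rot: [[0.418, 0.909, 0.0], [0.909, -0.418, -0.0], [-0.0, 0.001, -1.0]]
wrist_force: [-0.1, -0.6, -0.4]
gripper_width: 0.0004
grip_force: 0.0
```

Emit:
{"method": "apply_moves", "body": {"plan": [[[0,0,0],10],[[0,0,0],10],[[0,0,0],10],[[0,0,0],4.7],[[0,0,0],0]]}}

```text
time_s: 10.2
ee_pos: [0.5459, 0.1086, 0.2385]
tool_rot: [[-0.166, 0.986, 0.0], [0.986, 0.166, -0.0], [-0.0, 0.0, -1.0]]
wrist_force: [0.4, 0.2, 0.8]
gripper_width: 0.0004
grip_force: 0.0
```

```bash
python3 - <<'E'
from h import *
p,d,M,f,cx,cy=cam("top");W=world(d,M,f,cx,cy);Z=W[...,2]
m=(Z>.144)&(Z<.158)&(np.hypot(W[...,0]-.4806,W[...,1]+.0732)<.045);P=W[m]
print(m.sum(),P.mean(0),cv2.minAreaRect((P[:,:2]*1000).astype(np.float32)))
v=cv2.PCACompute(P[:,:2].copy().astype(np.float32),None)[1][0];print(np.degrees(np.arctan2(v[1],v[0])))
a=cv2.convertScaleAbs(cv2.resize(p[120:245,175:330],None,fx=5,fy=4.8,interpolation=cv2.INTER_CUBIC),alpha=1.8);save("pics/t1.png",a)
E
```

```text
120 [ 0.48028014 -0.07385785  0.14927917] ((480.185791015625, -73.71603393554688), (13.788531303405762, 62.70785903930664), 55.05800247192383)
-35.049824
```

View pics/t1.png

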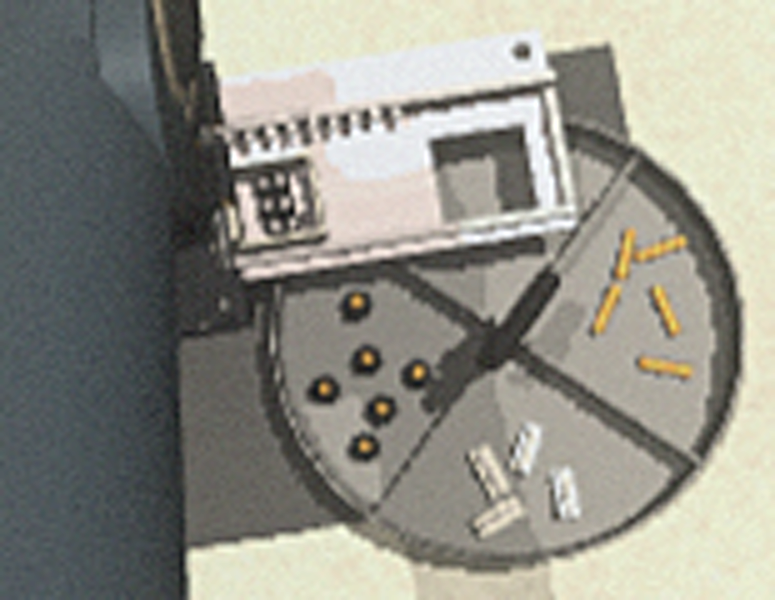

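The carousel bar is now at -35.05°, so the empty compartment's middle is at 9.95° against a stand yaw of 9.72°. The view shows the empty quarter under the hole at about (485,180). Now I'll press.

Emit:
{"method": "apply_moves", "body": {"plan": [[[0,0.1,-5],0],[[0,0,-3.5],0],[[0,0,-1.4],0],[[0,0,0],0]]}}

```text
time_s: 10.75
ee_pos: [0.5457, 0.1099, 0.1393]
tool_rot: [[-0.166, 0.986, -0.001], [0.986, 0.166, -0.001], [-0.0, -0.001, -1.0]]
wrist_force: [-0.2, -0.6, 0.6]
gripper_width: 0.0001
grip_force: 0.0
```

Emit:
{"method": "apply_moves", "body": {"plan": [[[0,0,-0.4],0],[[0,0,-0.4],0],[[0,0,-0.4],0],[[0,0,0],0]]}}

```text
time_s: 11.25
ee_pos: [0.547, 0.1103, 0.1284]
tool_rot: [[-0.167, 0.986, 0.003], [0.986, 0.167, 0.001], [0.0, 0.003, -1.0]]
wrist_force: [2.0, 1.1, 5.0]
gripper_width: 0.0007
grip_force: 2.4
```

Emit:
{"method": "apply_moves", "body": {"plan": [[[0,0,-0.25],0],[[0,0,0],0],[[0.17,-0.99,0],0],[[0.17,-0.99,0],0],[[0.17,-0.99,0],0]]}}

```text
time_s: 11.88
ee_pos: [0.552, 0.0813, 0.1273]
tool_rot: [[-0.168, 0.986, 0.002], [0.986, 0.168, 0.003], [0.002, 0.003, -1.0]]
wrist_force: [-2.3, 1.5, 14.7]
gripper_width: 0.0006
grip_force: 7.1
```

Emit:
{"method": "apply_moves", "body": {"plan": [[[0.17,-0.99,0],0],[[0.17,-0.99,0],0],[[0.17,-0.99,0],0],[[0.17,-0.99,0],0]]}}

```text
time_s: 12.38
ee_pos: [0.5588, 0.0415, 0.1272]
tool_rot: [[-0.167, 0.986, 0.002], [0.986, 0.167, 0.003], [0.002, 0.003, -1.0]]
wrist_force: [-2.3, 1.0, 14.4]
gripper_width: 0.0005
grip_force: 7.2
```

Emit:
{"method": "apply_moves", "body": {"plan": [[[0.17,-0.99,0],0],[[0.17,-0.99,0],0],[[0.17,-0.99,0],0],[[0.17,-0.99,0],0],[[0.08,-0.5,0],0]]}}

```text
time_s: 13.0
ee_pos: [0.5665, -0.0038, 0.1272]
tool_rot: [[-0.167, 0.986, 0.003], [0.986, 0.167, 0.002], [0.001, 0.003, -1.0]]
wrist_force: [-2.4, 2.3, 13.7]
gripper_width: 0.0002
grip_force: 7.1
```

Emit:
{"method": "apply_moves", "body": {"plan": [[[0.08,-0.5,0],0],[[0.08,-0.5,0],0],[[0,0,0],0]]}}

```text
time_s: 13.38
ee_pos: [0.5676, -0.0095, 0.1272]
tool_rot: [[-0.169, 0.986, 0.001], [0.986, 0.169, 0.007], [0.007, 0.002, -1.0]]
wrist_force: [-2.4, 8.4, 16.4]
gripper_width: 0.0003
grip_force: 8.0
```

Emit:
{"method": "apply_moves", "body": {"plan": [[[0.08,-0.5,0],0],[[0.08,-0.5,0],0],[[0,0,0],0]]}}

```text
time_s: 13.75
ee_pos: [0.5691, -0.0158, 0.1272]
tool_rot: [[-0.171, 0.985, -0.0], [0.985, 0.171, 0.011], [0.011, 0.002, -1.0]]
wrist_force: [-4.7, 14.4, 17.9]
gripper_width: 0.0002
grip_force: 12.3
```

```bash
python3 - <<'E'
from h import *
p,d,M,f,cx,cy=cam("wrist"); save("pics/w2.png",np.clip(255*(p/255.)**.6,0,255).astype(np.uint8))
E
```

```text
(no output)
```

View pics/w2.png

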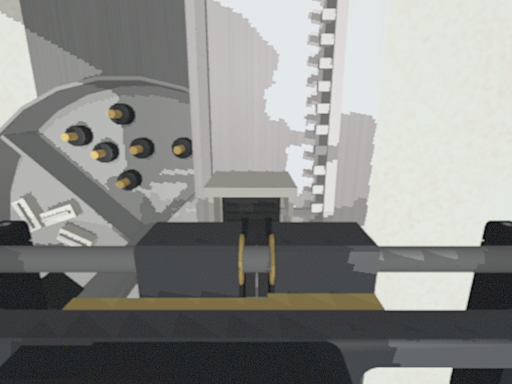

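Emit:
{"method": "apply_moves", "body": {"plan": [[[-0.07,0.4,0],0],[[0,0,0.4],0],[[0,0,0.4],0],[[0,0,0.4],0],[[0,0,0],0]]}}

```text
time_s: 14.42
ee_pos: [0.5669, -0.016, 0.1366]
tool_rot: [[-0.169, 0.986, -0.002], [0.986, 0.169, 0.005], [0.005, -0.002, -1.0]]
wrist_force: [-0.4, 6.7, 1.0]
gripper_width: 0.0006
grip_force: 3.1
```

```bash
cat > chk.py <<'E'
from h import *
p,d,M,f,cx,cy=cam("wrist");W=world(d,M,f,cx,cy);Z=W[...,2]
a=np.radians(9.72);R=np.array([[np.cos(a),-np.sin(a)],[np.sin(a),np.cos(a)]])
S=(W[...,:2]-[.4806,-.0732])@R
print(robot.state()["ee_pos"])
for n,lo,hi in(("cheek",.124,.132),("pad",.107,.1215)):
    m=(Z>lo)&(Z<hi)&(S[...,0]>.065)&(S[...,0]<.125)&(S[...,1]>.0)&(S[...,1]<.12)
    if m.any(): print(n,m.sum(),np.percentile(S[m],[1,99],axis=0).round(4).tolist(),np.median(Z[m]))
E
python3 chk.py
```

```text
[ 0.56693825 -0.01608541  0.13657243]
cheek 1058 [[0.069, 0.0519], [0.1177, 0.0768]] 0.1267699423411202
pad 2355 [[0.0689, 0.0495], [0.1178, 0.0768]] 0.11663374571312567
```

Emit:
{"method": "apply_moves", "body": {"plan": [[[-0.05,0.4,0],0],[[0,0,2],0],[[0,0,5],0],[[0,0,5],0]]}}

```text
time_s: 14.98
ee_pos: [0.5664, -0.0164, 0.2577]
tool_rot: [[-0.166, 0.986, -0.002], [0.986, 0.166, -0.001], [-0.001, -0.002, -1.0]]
wrist_force: [0.2, 0.1, -0.0]
gripper_width: 0.0003
grip_force: 0.0
```

Emit:
{"method": "apply_moves", "body": {"plan": [[[-1,5.5,1],0],[[-1,5.5,1],0],[[-1,5.5,0],0],[[-1,5.5,0],0],[[-1,5.5,0],0]]}}

```text
time_s: 15.6
ee_pos: [0.5165, 0.2601, 0.2768]
tool_rot: [[-0.166, 0.986, -0.0], [0.986, 0.166, -0.001], [-0.001, -0.001, -1.0]]
wrist_force: [0.5, 0.3, -0.0]
gripper_width: 0.0007
grip_force: 0.0
```

```bash
python3 - <<'E'
from h import *
p,d,M,f,cx,cy=cam("top");W=world(d,M,f,cx,cy);Z=W[...,2]
a=np.radians(9.72);R=np.array([[np.cos(a),-np.sin(a)],[np.sin(a),np.cos(a)]])
S=(W[...,:2]-[.4806,-.0732])@R
def st(n,q):
    print(n,q.sum(),*( [S[q].min(0).round(4),S[q].max(0).round(4),S[q].mean(0).round(4),np.median(Z[q]).round(4)] if q.any() else []))
b=(S[...,0]>.068)&(S[...,0]<.125)
st("cheek(home 21..74)",b&(Z>.123)&(Z<.135)&(S[...,1]<.2))
st("pad",b&(abs(S[...,0]-.095)<.014)&(abs(S[...,1]-.05)<.012))
h=(abs(S[...,0]-.095)<.02)&(abs(S[...,1])<.02); st("hopper",h); print(np.percentile(Z[h],[5,25,50,75,95]).round(3))
m=(Z>.144)&(Z<.158)&(np.hypot(W[...,0]-.4806,W[...,1]+.0732)<.045);v=cv2.PCACompute(W[m][:,:2].astype(np.float32),None)[1][0];print(np.degrees(np.arctan2(v[1],v[0])))
g=cv2.resize(p[120:245,175:330],None,fx=5,fy=4.8,interpolation=cv2.INTER_CUBIC);save("pics/t2.png",np.clip(255*(g/255.)**.5,0,255).astype(np.uint8))
E
```

```text
cheek(home 21..74) 79 [0.0706 0.0214] [0.1193 0.0742] [0.0949 0.0448] 0.1273
pad 86 [0.081 0.038] [0.1081 0.0618] [0.095 0.05 ] 0.1173
hopper 106 [ 0.0762 -0.0197] [0.1149 0.0176] [ 0.0987 -0.0021] 0.026
[0.015 0.018 0.026 0.03  0.032]
-35.107365
```

View pics/t2.png

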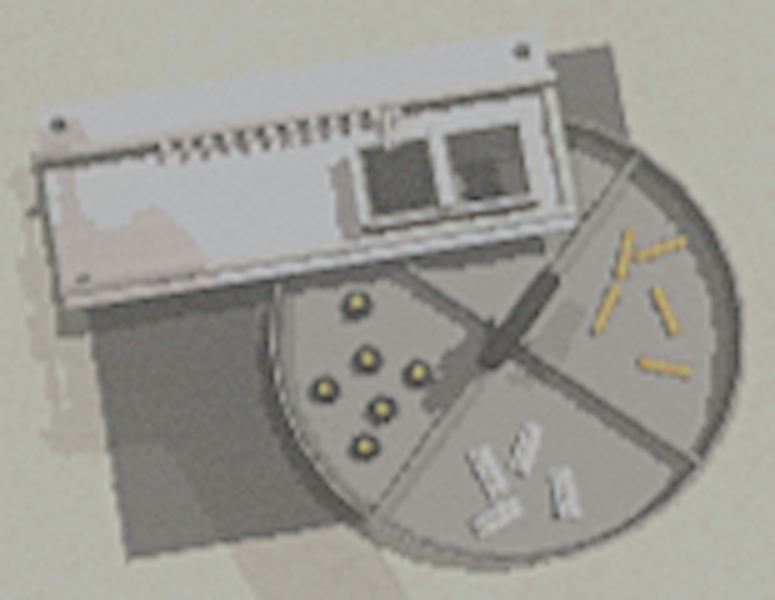

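The view shows the shuttle home, with the cheeks at 21–74 mm and the pad up at z 117. The blocks are on the compartment floor, with nothing above z 32 mm inside the hopper at about (487,160), and the carousel hasn't moved.

```bash
python3 -c "
from station import robot
print(robot.hand_in())"
```

```text
the job is handed in; nothing more can be done
None
```

I turned the carousel so its empty compartment is under the chute, slid the shuttle fully home with the release springing back up, found the hopper empty with the blocks on the compartment floor (not counted one by one), and handed the job in at about 16 s.

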